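Set the bench air throttle two turns open

ROBOT

A 6-joint arm with a two-finger parallel gripper is mounted at the origin on the work surface. World frame = base frame: x ahead of the robot, y to its left, z up, the work surface at z = 0. Lengths are in mm, angles in degrees, forces in N, time in s.
With the tool pointing down it reaches from about 350 to 850 mm from the base axis. Payload 8.1 kg.
Tool frame: the origin (TCP) lies midway between the tips of the shut fingers; the grasp point (between the pads) lies 19 mm behind it; z points along the fingers, y is the line along which they close (so a half turn about z gives the same grasp; the last joint's range is limited). The gripper opens to 85 mm and grips with 20 to 120 N. Pads are 22 mm wide; open, the fingers measure 114 mm over their backs; the gripper's body (76 mm by 85 mm) begins 54 mm behind the grasp point. The pads swing forward as they close: fully open they stand 13 mm farther back than shut.
Start: joints at [71.368, 7.471, 85.268, -0, 87.261, -4.893], TCP at [142.483, 582.841, 231.292] pointing down, gripper open.
Joint ranges: [-169.43, 169.43], [-51.17, 129.36], [1.28, 143.12], [-76.62, 256.62], [0, 156.53], [-152.29, 152.29]. Speed limits (degrees/s): [136.94, 136.94, 159.86, 180, 180, 180].

INTERFACE

Orientations are given as [roll, pitch, yaw] about the fixed x, y, z axes, in that order (R = Rz(yaw) Ry(pitch) Rx(roll)).
In Python, from bench import r gives the robot as it stands. The module is installed in compiled form; this text tells all that it offers.
- The arm moves only by the tool jog_arm, never from a script. Its argument "rows" is a list of rows, each a list of 2 entries, a list of its own where there are three numbers: the shift along the tool's x, y, z in mm, then the turn, a rotation vector about the tool's x, y, z in rad. A call has 1 to 10 rows; each row is the pose to reach, as a shift and turn from the pose commanded when the call began, along the tool's axes at that moment; what a row does not reach only later rows make up. A row lasts 1/10 s, in which the tool goes at most 50 mm and 8.59 degrees, less where a joint would pass 70% of its speed; a pose out of reach is approached as far as the arm can. A call with a gripper value outside its range is refused whole. "grip" is the finger opening in mm, from 0 to 85.4, set as the call begins (left out, the last holds). The fingers move at their own pace and stop on an object; "force" is the grip in N (left out, the last holds). Time passes only in rows, so rows that repeat a pose let the fingers close. It gives the time, the measured TCP pose, the force, the opening and the grip force at its end, in the units of the state.
- r.sense(): the state, without advancing time (a new reading comes with each control period).
- r.snapshot(name): name is "side" or "top"; returns (picture, depth): 420x560x3 uint8, blue, green, red; 420x560 float32, mm along the optical axis (not along the pixel's ray), 0 where there is no reading.
- r.camera_params(name): a dict with "fx", "fy", "cx", "cy" (pixels), "pose" (4x4, takes a point from camera to world coordinates). Camera axes: x right, y down, z forward; pixel columns grow to the right and rows downward; lengths in mm; the calibration is good to about 2 mm. A picture is of the moment at which its call begins. camera_params takes no time and is no camera call.
- r.hand_in(): hands the job in; it is judged then, once.
The state is a dict: "time": time; "joint_pos": joint angles; "qd": joint speeds; "joint_efforts": joint torques, N m; "tool_pos": TCP position; "tcp_rot": TCP orientation; "ft_force": force on the tool from outside, world axes, zero at the start; "wrist_torque": the same for the moment, N m; "finger_gap": finger opening in mm; "grip_force": force on a finger pad.
Only numpy, scipy, OpenCV 4.12 (cv2) and the standard library are available. Lean on these libraries where they do the work, as an engineer would, in place of code of your own. Each camera call takes 0.05 s, during which the arm holds its last target. There are 200 camera calls.

TASK

Reset the air throttle for the clamping jig: turn the blue handwheel clockwise until the valve is fully shut against its stop, then back it off (anticlockwise) exactly two full turns. Finish with the gripper still gripping the blue wheel's upright handle at that setting; do not let go. Leave the yellow-wheeled valve, the drill, the tape measure and the screw tray as they are.

Things in the scene. Friction and masses are not known exactly. Their poses are not given: they have to be found in the camera images.
- blue_valve: fixed compressed-air throttle valve with the blue handwheel, bolted to the bench; origin at the centre of its foot on the bench, z up, wheel axis along z through the origin. Foot 100 x 90 x 8 mm, brass body, steel pipe along its x axis at 45 mm height (80 mm to the front, 100 mm to the back); the whole valve is below the wheel
- blue_hub (a point): point on the blue wheel's axis in the plane of its rim, 122 mm above the bench; it does not move. The wheel lies level: rim circle of 55 mm radius, 13 mm thick bar, three spokes, hub 26 mm across reaching 13 mm above the rim plane
- blue_wheel (a joint): angle of the blue wheel in rad: 0 = fully shut against a hard stop, grows as it is opened (anticlockwise seen from above), 6.283 per turn; it opens up to 22 rad. It starts about a third of a turn to one and a quarter turns open. It stays where it is left; turning it takes about 0.12 N m, i.e. 2 to 3 N at the handle
- blue_grip: black upright cylindrical handle on the rim of the blue wheel, 22 mm diameter, 45 mm tall, pointing straight up, standing 55 mm from the wheel axis; origin at the centre of its lower end, 13.5 mm above the rim plane (135.5 mm above the bench), its top 180.5 mm above the bench. It revolves freely about its own vertical axis, so a gripper holding it from above can go round without turning; nothing stands above it. It starts at any angle round the wheel
- yellow_valve: fixed compressed-air throttle valve with the yellow handwheel, bolted to the bench; origin at the centre of its foot on the bench, z up, wheel axis along z through the origin. Foot 100 x 90 x 8 mm, brass body, steel pipe along its x axis at 45 mm height (80 mm to the front, 100 mm to the back); the whole valve is below the wheel. Same make as the blue one; the two may stand either way round (left or right). Leave alone
- yellow_grip: black upright handle of the yellow wheel, same sizes and heights as the blue one's; origin at the centre of its lower end. Leave alone
- drill: grey and black cordless drill standing on its battery, 1.3 kg, foot 115 x 75 mm, 190 mm tall, barrel along its x axis; origin at the centre of its underside. Leave alone
- tape: yellow tape measure, 70 x 42 x 62 mm, lying loose; origin at the centre of its underside. Leave alone
- screw_tray: small red open tray of screws, 100 x 100 x 30 mm, loose; origin at the centre of its underside. Leave alone

How it is judged:
By the outcome, as a careful person would: the job done as asked, in the order asked, and still so for the second after the job is handed in, while the arm keeps its last pose, push and grip.
It also fails if it takes over 67 s, if anything falls off the work surface, if the arm or the gripper's body presses on something with over 40 N, if the wrist force passes 120 N, or if a joint passes its speed limit or range.

## Working session

There is one attempt and no reset: what is moved stays moved. The work goes in short steps, Python scripts to look and compute and a tool call to move; the robot and the scene stay as the last step left them, time stands still between calls to the robot, and variables do not carry over. Pictures are saved under pics/ and viewed, at most 10 in all, crops included, and the job is handed in when it is done.

Besides the shell and the picture viewer there is one more tool, called after "Request:" as name(argument=value, ...) on one line, values as JSON. jog_arm: Moves the arm, as the interface text tells. Its arguments: {"type":"object","properties":{"rows":{"type":"array"},"grip":{"type":"number"},"force":{"type":"number"}},"required":["rows"]}

```bash
mkdir -p pics
python3 - <<'E'
from bench import r
import cv2,numpy as np
for n in("top","side"):
    p,d=r.snapshot(n); cv2.imwrite(f"pics/{n}0.png",p); np.save(f"{n}_d.npy",d); np.save(f"{n}_p.npy",p)
    c=r.camera_params(n); print(n,c["fx"],c["fy"],c["cx"],c["cy"],np.round(c["pose"],3).tolist())
s=r.sense();print(s)
E
```

```text
top 543.2848964901842 543.2848964901842 284.49554756610996 208.21153854612052 [[0.027, -0.99, 0.138, 419.678], [-1.0, -0.028, -0.007, 137.297], [0.011, -0.138, -0.99, 1331.452], [0.0, 0.0, 0.0, 1.0]]
side 417.26116877238746 417.26116877238746 279.9733379276038 212.3675847866998 [[0.985, -0.103, 0.139, 480.829], [-0.172, -0.535, 0.827, -535.4], [-0.011, -0.839, -0.545, 554.643], [0.0, 0.0, 0.0, 1.0]]
{'time': 0.1, 'joint_pos': array([ 7.13672819e+01,  7.51049493e+00,  8.53229360e+01,  1.79659581e-05,
        8.72624780e+01, -4.89360887e+00]), 'qd': array([ 0.05802841,  0.00625431, -0.18614752, -0.02493448, -0.01962403,
       -0.01367649]), 'joint_efforts': array([ 1.40347416e-03, -5.70953536e+01, -5.01939690e+01, -1.32563032e-04,
        8.20616609e-03,  1.59380426e-05]), 'tool_pos': array([142.32494815, 582.36302241, 230.35331702]), 'tcp_rot': array([-1.79904442e+02, -8.19945765e-03,  1.66260883e+02]), 'ft_force': array([-0.28676071, -0.65765499, -0.72112358]), 'wrist_torque': array([-0.00105305, -0.01465249, -0.06526922]), 'grip_force': 0.0, 'finger_gap': 85.27852946447942}
```

View pics/top0.png

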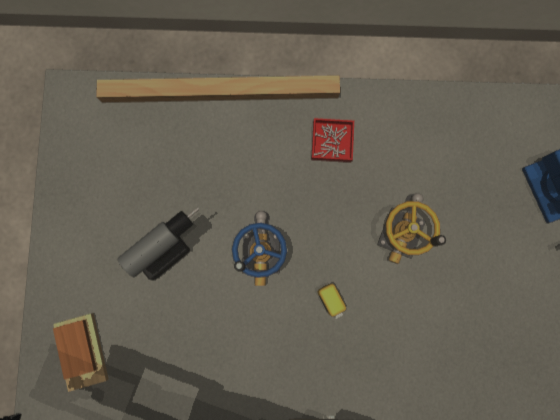

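View pics/side0.png

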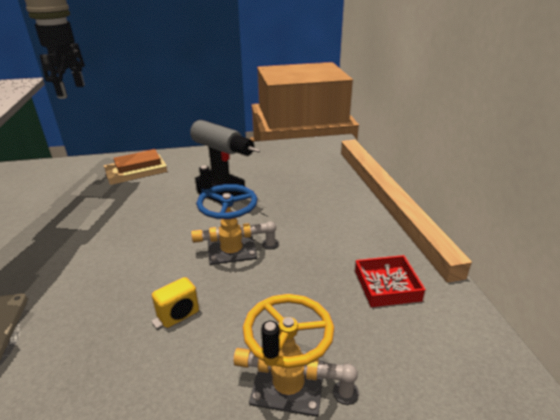

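Top view: blue wheel centred near (260,250) with its black handle at about (239,266). The yellow wheel is at (413,229), the drill at (160,245), the tape at (333,299) and the tray at (333,140). In the side view the blue wheel is at (227,201), with its handle lost against the drill's base.

```bash
cat > h.py <<'E'
import cv2,numpy as np
from bench import r
def ray(n,uv,z):
    c=r.camera_params(n); P=np.array(c["pose"])
    d=P[:3,:3]@np.array([(uv[0]-c["cx"])/c["fx"],(uv[1]-c["cy"])/c["fy"],1]); o=P[:3,3]
    return (o+d*(z-o[2])/d[2])[:3]
def cloud(n,d):
    c=r.camera_params(n); P=np.array(c["pose"]); v,u=np.indices(d.shape)
    X=np.stack([(u-c["cx"])/c["fx"]*d,(v-c["cy"])/c["fy"]*d,d],-1)
    return X@P[:3,:3].T+P[:3,3]
def blue(n,p,box):
    h=cv2.cvtColor(p,cv2.COLOR_BGR2HSV); m=cv2.inRange(h,(100,110,30),(125,255,255))
    k=np.zeros_like(m); x0,y0,x1,y1=box; k[y0:y1,x0:x1]=m[y0:y1,x0:x1]
    pts=cv2.findNonZero(k); e=cv2.fitEllipse(cv2.convexHull(pts)); return e,k
E
python3 - <<'E'
from h import *
for n,b in(("top",(220,210,300,290)),("side",(185,175,270,225))):
    p=np.load(n+"_p.npy");d=np.load(n+"_d.npy")
    e,k=blue(n,p,b);print(n,e,ray(n,e[0],122))
    X=cloud(n,d); z=X[...,2]
    rr=np.hypot(*(X[...,:2]-ray(n,e[0],122)[:2]).transpose(2,0,1))
    m=(rr<75)&(z>140)&(z<200)
    print(m.sum(),X[m].mean(0),X[m].min(0),X[m].max(0),np.argwhere(m).mean(0)[::-1])
    cen=ray(n,e[0],122)
    m=(rr>45)&(rr<62)&(z>105)&(z<140); print("rim z",np.median(z[m]))
p=np.load("top_p.npy")
cv2.imwrite("pics/c1.png",cv2.hconcat([cv2.resize(p[210:290,220:300],(480,480),interpolation=cv2.INTER_CUBIC)]))
E
```

```text
top ((259.01507568359375, 249.55328369140625), (52.52220153808594, 52.92107391357422), 93.95021057128906) [493.77948793 182.62696592 122.        ]
97 [454.73321955 220.82451254 178.15572205] [444.43290305 183.96806026 140.64738829] [487.23177225 232.32725523 187.21330358] [239.34020619 265.90721649]
rim z 127.40191910099497
side ((225.88485717773438, 199.95327758789062), (35.28492736816406, 60.25169372558594), 87.2504653930664) [492.50758872 187.22962365 122.        ]
228 [454.91355824 216.27815949 163.95722643] [444.08516476 209.37181692 140.15701984] [465.35834409 230.49383264 183.46586472] [204.27192982 176.3245614 ]
rim z 127.19455088322354
```

View pics/c1.png

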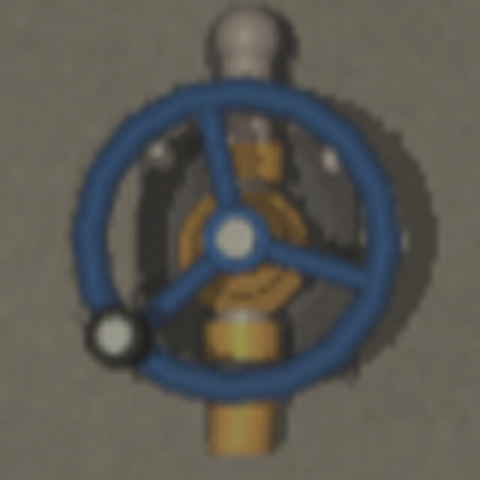

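Run:
```python
from h import *
p=np.load("top_p.npy");d=np.load("top_d.npy")
print("hub",ray("top",(259.1,249.8),135),"rim",ray("top",(259.0,249.55),122))
print("handle top",ray("top",(239.15,265.75),180.5))
for n in("top","side"):
    X=cloud(n,np.load(n+"_d.npy")); z=X[...,2]
    rr=np.hypot(X[...,0]-455,X[...,1]-220); m=(rr<18)&(z>172)&(z<188); print(n,m.sum(),np.median(X[m],0),X[m].min(0),X[m].max(0),np.argwhere(m).mean(0)[::-1])
X=cloud("top",d); m=(X[...,2]>100)&(X[...,1]>270)&(X[...,1]<520)&(X[...,0]>350)&(X[...,0]<650)
print("drill",X[m].min(0),X[m].max(0))
```

```text
hub [492.446422   181.93503798 135.        ] rim [493.78585171 182.66069546 122.        ]
handle top [454.98017103 221.09845949 180.5       ]
top 83 [454.69050026 221.61518034 181.17992317] [445.95190491 212.92746806 174.13394695] [464.9614892  232.32725523 187.21330358] [238.65060241 265.65060241]
side 79 [454.37617831 217.5936355  179.3941801 ] [444.24594002 209.37181692 172.0359732 ] [465.2839195  230.49383264 183.46586472] [203.20253165 169.46835443]
drill [425.57360455 316.41742613 100.72002262] [577.29647573 479.83351807 194.68522367]
```

Request:
jog_arm(rows=[[[0,0,-10],[0,0,-0.08]],[[0,0,-25],[0,0,-0.16]],[[-20,-15,-40],[0,0,-0.2398]],[[-50,-35,-40],[0,0,-0.2398]],[[-85,-60,-40],[0,0,-0.2398]],[[-120,-85,-40],[0,0,-0.2398]],[[-155,-110,-40],[0,0,-0.2398]],[[-190,-135,-40],[0,0,-0.2398]],[[-225,-160,-40],[0,0,-0.2398]],[[-250,-178,-40],[0,0,-0.2398]]], grip=85, force=50)

```text
time: 1.1
tool_pos: [344.2, 348.4, 270.9]
tcp_rot: [-180.0, -0.0, 179.9]
ft_force: [0.1, 0.2, -0.3]
finger_gap: 84.7
grip_force: 0.0
```

Request:
jog_arm(rows=[[[-25,-29,0],[0,0,0]],[[-55,-63,0],[0,0,0]],[[-85,-98,0],[0,0,0]],[[-105,-120,0],[0,0,0]],[[-112,-129,10],[0,0,0]],[[-112,-129,25],[0,0,0]],[[-112,-129,40],[0,0,0]],[[-112,-129,50],[0,0,0]],[[-112,-129,50],[0,0,0]],[[-112,-129,50],[0,0,0]]])

```text
time: 2.1
tool_pos: [454.3, 222.3, 221.0]
tcp_rot: [-180.0, -0.0, -179.9]
ft_force: [-0.1, 0.4, -0.1]
finger_gap: 84.8
grip_force: 0.0
```

Run:
```python
from h import *
p,d=r.snapshot("top");cv2.imwrite("pics/t2.png",cv2.resize(p[150:350,150:350],(600,600)))
print(r.sense()["tool_pos"],r.sense()["tcp_rot"])
```

```text
[454.82904408 222.28922151 221.69803033] [ 1.79986516e+02  2.41272999e-02 -1.79928136e+02]
```

View pics/t2.png

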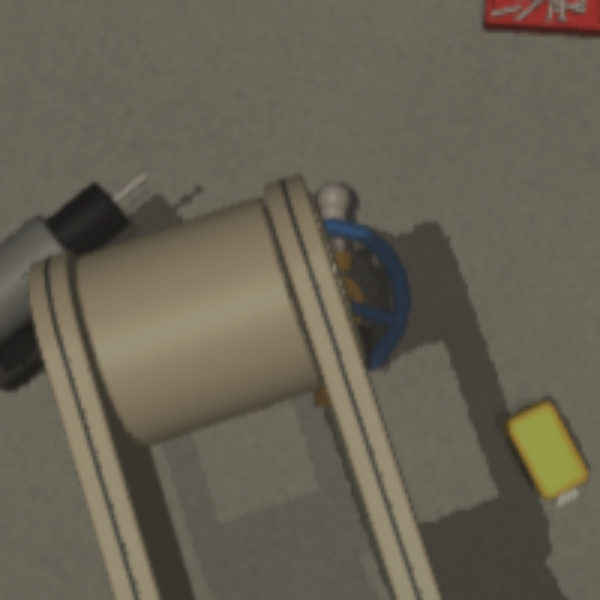

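The arm covers the handle in this view (it sits near (210,300) in the crop), and the drill stays clear of the gripper. The TCP reads within about 1 mm of the handle, so I'll descend and grip.

Request:
jog_arm(rows=[[[0,0,15],[0,0,0]],[[0,0,35],[0,0,0]],[[0,0,55],[0,0,0]],[[0,0,70],[0,0,0]],[[0,0,78],[0,0,0]],[[0,0,78],[0,0,0]]])

```text
time: 2.75
tool_pos: [454.3, 221.3, 141.9]
tcp_rot: [-180.0, -0.1, 180.0]
ft_force: [-0.3, 0.1, -0.4]
finger_gap: 84.9
grip_force: 0.0
```

Request:
jog_arm(rows=[[[0,0,0],[0,0,0]],[[0,0,0],[0,0,0]],[[0,0,0],[0,0,0]],[[0,0,0],[0,0,0]],[[0,0,0],[0,0,0]],[[0,0,0],[0,0,0]],[[0,0,0],[0,0,0]],[[0,0,0],[0,0,0]]], grip=10, force=50)

```text
time: 3.55
tool_pos: [455.3, 222.0, 144.1]
tcp_rot: [180.0, 0.0, -180.0]
ft_force: [-1.9, 2.7, 5.8]
finger_gap: 21.0
grip_force: 48.8
```

Run:
```python
from h import *
p,d=r.snapshot("side");cv2.imwrite("pics/s3.png",cv2.resize(p[110:260,150:300],(600,600),interpolation=cv2.INTER_CUBIC))
for i in range(5): print(r.sense()["tool_pos"],r.sense()["ft_force"],r.sense()["finger_gap"]); r.snapshot("side")
```

```text
[455.30318943 221.99775581 144.09918551] [-2.16622685  2.58371322  6.15715837] 20.662250530229862
[455.28934653 222.01235708 144.07710434] [-2.83717721  2.21610652  5.35943784] 21.159082414427335
[455.29699035 222.00803893 144.08293996] [-3.08781881  1.60544667  5.77297968] 20.783430788190852
[455.29512281 222.01661633 144.06298914] [-2.16042998  1.94990828  6.80032511] 20.76301609247252
[455.30179468 222.00014511 144.08157071] [-2.46666951  1.39999678  5.86400061] 20.962397932966827
```

View pics/s3.png

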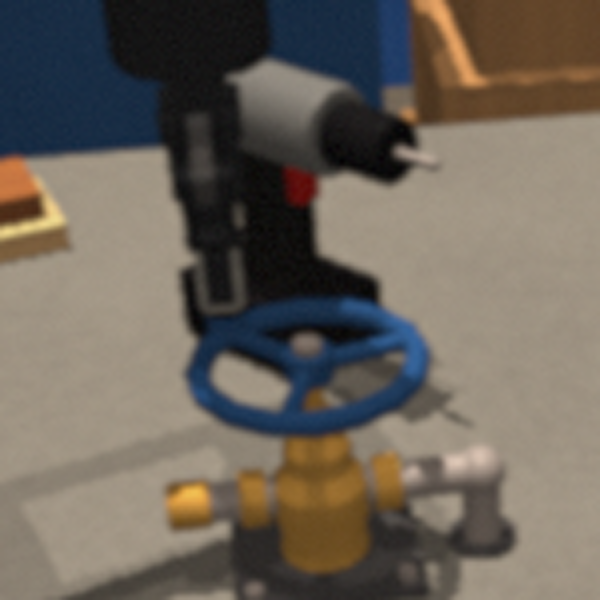

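```bash
cat > rows.py <<'E'
import sys,numpy as np
# rows.py from_deg to_deg n : tool-axis shifts (tool x=-X, y=+Y) round the wheel
a,b,n=map(float,sys.argv[1:4]); t=np.radians(np.linspace(a,b,int(n)+1)); a=np.radians(a)
print([[round(-55*(np.cos(q)-np.cos(a)),1),round(55*(np.sin(q)-np.sin(a)),1)] for q in t[1:]])
E
python3 rows.py 134 34 10; python3 rows.py 34 14 4;python3 rows.py 14 -6 4
```

```text
[[np.float64(-7.5), np.float64(6.0)], [np.float64(-15.8), np.float64(10.7)], [np.float64(-24.9), np.float64(13.8)], [np.float64(-34.4), np.float64(15.3)], [np.float64(-44.0), np.float64(15.1)], [np.float64(-53.4), np.float64(13.3)], [np.float64(-62.3), np.float64(9.9)], [np.float64(-70.5), np.float64(4.9)], [np.float64(-77.8), np.float64(-1.4)], [np.float64(-83.8), np.float64(-8.8)]]
[[np.float64(-2.5), np.float64(-4.1)], [np.float64(-4.6), np.float64(-8.4)], [np.float64(-6.4), np.float64(-12.8)], [np.float64(-7.8), np.float64(-17.4)]]
[[np.float64(-1.0), np.float64(-4.7)], [np.float64(-1.5), np.float64(-9.5)], [np.float64(-1.6), np.float64(-14.3)], [np.float64(-1.3), np.float64(-19.1)]]
```

Request:
jog_arm(rows=[[[-7.5,6.0,-1],[0,0,0]],[[-15.8,10.7,-2],[0,0,0]],[[-24.9,13.8,-2],[0,0,0]],[[-34.4,15.3,-2],[0,0,0]],[[-44.0,15.1,-2],[0,0,0]],[[-53.4,13.3,-2],[0,0,0]],[[-62.3,9.9,-2],[0,0,0]],[[-70.5,4.9,-2],[0,0,0]],[[-77.8,-1.4,-2],[0,0,0]],[[-83.8,-8.8,-2],[0,0,0]]])

```text
time: 4.85
tool_pos: [539.7, 213.3, 144.3]
tcp_rot: [179.9, 0.0, -180.0]
ft_force: [-0.2, 3.6, -5.2]
finger_gap: 20.9
grip_force: 49.4
```

```bash
cat > st.py <<'E'
from h import *
s=r.sense(); p=s["tool_pos"]; v=p[:2]-[493.3,182.4]
a=np.arctan2(v[1],v[0]);f=s["ft_force"]
print(round(s["time"],2),"pos",np.round(p,1),"ang %.1f rad %.1f"%(np.degrees(a),np.hypot(*v)),"F",np.round(f,1),"tan(ccw+) %.1f radial %.1f"%(-f[0]*np.sin(a)+f[1]*np.cos(a),f[0]*np.cos(a)+f[1]*np.sin(a)),"gap %.1f"%s["finger_gap"])
E
python3 st.py
```

```text
4.85 pos [539.7 213.3 144.3] ang 33.7 rad 55.8 F [-0.2  3.6 -5.2] tan(ccw+) 3.1 radial 1.8 gap 20.9
```

```bash
for a in 34 19 4 -11 -26 -41 -56 -71 -86 -101 -116 -131 -146 -161 -176 -191 -206 -221 -236 -251 -266 -281 -296 -311 -326; do echo -n "$a "; python3 rows.py $a $((a-15)) 3 | sed 's/np.float64//g'; done
```

```text
34 [[(-2.5), (-4.1)], [(-4.6), (-8.4)], [(-6.4), (-12.8)]]
19 [[(-1.4), (-4.6)], [(-2.3), (-9.3)], [(-2.9), (-14.1)]]
4 [[(-0.1), (-4.8)], [(0.2), (-9.6)], [(0.9), (-14.3)]]
-11 [[(1.1), (-4.7)], [(2.6), (-9.2)], [(4.6), (-13.6)]]
-26 [[(2.3), (-4.2)], [(4.9), (-8.2)], [(7.9), (-12.0)]]
-41 [[(3.3), (-3.5)], [(6.9), (-6.7)], [(10.8), (-9.5)]]
-56 [[(4.1), (-2.5)], [(8.4), (-4.6)], [(12.8), (-6.4)]]
-71 [[(4.6), (-1.4)], [(9.3), (-2.3)], [(14.1), (-2.9)]]
-86 [[(4.8), (-0.1)], [(9.6), (0.2)], [(14.3), (0.9)]]
-101 [[(4.7), (1.1)], [(9.2), (2.6)], [(13.6), (4.6)]]
-116 [[(4.2), (2.3)], [(8.2), (4.9)], [(12.0), (7.9)]]
-131 [[(3.5), (3.3)], [(6.7), (6.9)], [(9.5), (10.8)]]
-146 [[(2.5), (4.1)], [(4.6), (8.4)], [(6.4), (12.8)]]
-161 [[(1.4), (4.6)], [(2.3), (9.3)], [(2.9), (14.1)]]
-176 [[(0.1), (4.8)], [(-0.2), (9.6)], [(-0.9), (14.3)]]
-191 [[(-1.1), (4.7)], [(-2.6), (9.2)], [(-4.6), (13.6)]]
-206 [[(-2.3), (4.2)], [(-4.9), (8.2)], [(-7.9), (12.0)]]
-221 [[(-3.3), (3.5)], [(-6.9), (6.7)], [(-10.8), (9.5)]]
-236 [[(-4.1), (2.5)], [(-8.4), (4.6)], [(-12.8), (6.4)]]
-251 [[(-4.6), (1.4)], [(-9.3), (2.3)], [(-14.1), (2.9)]]
-266 [[(-4.8), (0.1)], [(-9.6), (-0.2)], [(-14.3), (-0.9)]]
-281 [[(-4.7), (-1.1)], [(-9.2), (-2.6)], [(-13.6), (-4.6)]]
-296 [[(-4.2), (-2.3)], [(-8.2), (-4.9)], [(-12.0), (-7.9)]]
-311 [[(-3.5), (-3.3)], [(-6.7), (-6.9)], [(-9.5), (-10.8)]]
-326 [[(-2.5), (-4.1)], [(-4.6), (-8.4)], [(-6.4), (-12.8)]]
```

Request:
jog_arm(rows=[[[-2.5,-4.1,1],[0,0,0]],[[-4.6,-8.4,1],[0,0,0]],[[-6.4,-12.8,1],[0,0,0]],[[-6.4,-12.8,1],[0,0,0]]])

```text
time: 5.25
tool_pos: [546.3, 199.4, 144.3]
tcp_rot: [-180.0, 0.1, 180.0]
ft_force: [5.7, 0.6, -6.0]
finger_gap: 20.6
grip_force: 49.6
```

Request:
jog_arm(rows=[[[-1.4,-4.6,0],[0,0,0]],[[-2.3,-9.3,0],[0,0,0]],[[-2.9,-14.1,0],[0,0,0]],[[-2.9,-14.1,0],[0,0,0]]])

```text
time: 5.65
tool_pos: [548.8, 185.1, 144.3]
tcp_rot: [-180.0, 0.1, 180.0]
ft_force: [5.6, -0.5, -5.2]
finger_gap: 20.8
grip_force: 49.6
```

Request:
jog_arm(rows=[[[-0.6,-4.8,0],[0,0,0]],[[-0.3,-9.6,0],[0,0,0]],[[0.4,-14.3,0],[0,0,0]],[[0.4,-14.3,0],[0,0,0]]])

```text
time: 6.05
tool_pos: [548.6, 182.4, 144.6]
tcp_rot: [179.0, 0.3, -179.8]
ft_force: [13.3, 52.2, -18.6]
finger_gap: 21.0
grip_force: 50.5
```

Request:
jog_arm(rows=[[[-0.3,5,0],[0,0,0]],[[-0.4,9,0],[0,0,0]],[[-0.4,9,0],[0,0,0]],[[-0.4,9,0],[0,0,0]]])

```text
time: 6.45
tool_pos: [548.7, 183.3, 144.5]
tcp_rot: [179.8, 0.1, -179.9]
ft_force: [6.1, 13.5, -7.7]
finger_gap: 20.5
grip_force: 51.2
```

```bash
python3 st.py
python3 - <<'E'
from h import *
p,d=r.snapshot("side");np.save("stop_p.npy",p);cv2.imwrite("pics/s4.png",cv2.resize(p[110:260,150:300],(600,600),interpolation=cv2.INTER_CUBIC))
E
```

```text
6.45 pos [548.7 183.3 144.5] ang 1.0 rad 55.4 F [ 6.1 13.5 -7.7] tan(ccw+) 13.4 radial 6.3 gap 20.5
```

View pics/s4.png

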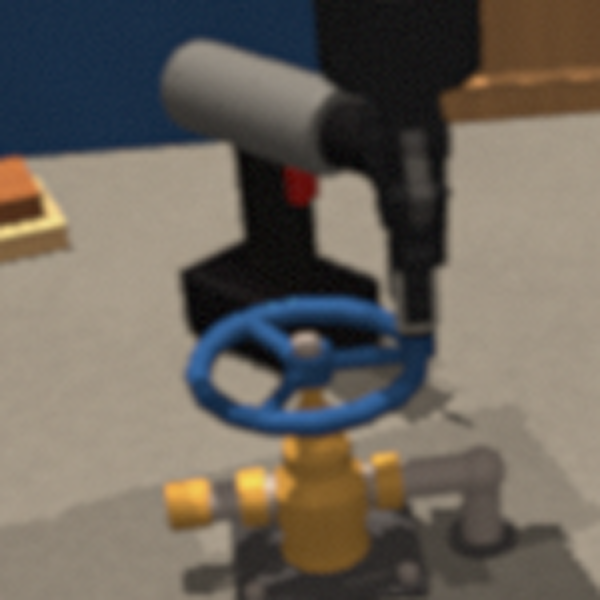

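The picture shows the wheel with the handle at the right-hand rim (415,320), still in the fingers and nothing obstructing, so the resistance is the valve's stop. The shut angle is about 1.2°. Now two turns anticlockwise.

Run:
```python
import numpy as np
c=np.array([493.6,182.5]); P=lambda a:c+55*np.array([np.cos(np.radians(a)),np.sin(np.radians(a))])
def pr(base,angs): print([[[round(float(-(P(a)-base)[0]),1),round(float((P(a)-base)[1]),1),0],[0,0,0]] for a in angs])
pr(np.array([548.2,180.5]),1.2+12*np.arange(1,11))
for s in (121.2,241.2,1.2): pr(P(s),s+12*np.arange(1,11))
```

```text
[[[1.1, 14.6, 0], [0, 0, 0]], [[4.8, 25.4, 0], [0, 0, 0]], [[10.8, 35.3, 0], [0, 0, 0]], [[18.7, 43.6, 0], [0, 0, 0]], [[28.1, 50.2, 0], [0, 0, 0]], [[38.7, 54.7, 0], [0, 0, 0]], [[50.0, 56.8, 0], [0, 0, 0]], [[61.5, 56.6, 0], [0, 0, 0]], [[72.7, 53.9, 0], [0, 0, 0]], [[83.1, 49.0, 0], [0, 0, 0]]]
[[[9.2, -7.0, 0], [0, 0, 0]], [[16.7, -15.7, 0], [0, 0, 0]], [[22.2, -25.7, 0], [0, 0, 0]], [[25.5, -36.7, 0], [0, 0, 0]], [[26.5, -48.2, 0], [0, 0, 0]], [[25.1, -59.6, 0], [0, 0, 0]], [[21.3, -70.5, 0], [0, 0, 0]], [[15.3, -80.3, 0], [0, 0, 0]], [[7.4, -88.7, 0], [0, 0, 0]], [[-2.0, -95.2, 0], [0, 0, 0]]]
[[[-10.6, -4.5, 0], [0, 0, 0]], [[-21.9, -6.6, 0], [0, 0, 0]], [[-33.4, -6.4, 0], [0, 0, 0]], [[-44.6, -3.7, 0], [0, 0, 0]], [[-55.0, 1.2, 0], [0, 0, 0]], [[-64.1, 8.1, 0], [0, 0, 0]], [[-71.7, 16.8, 0], [0, 0, 0]], [[-77.2, 26.9, 0], [0, 0, 0]], [[-80.5, 37.9, 0], [0, 0, 0]], [[-81.5, 49.3, 0], [0, 0, 0]]]
[[[1.4, 11.4, 0], [0, 0, 0]], [[5.2, 22.3, 0], [0, 0, 0]], [[11.2, 32.1, 0], [0, 0, 0]], [[19.0, 40.5, 0], [0, 0, 0]], [[28.5, 47.0, 0], [0, 0, 0]], [[39.1, 51.5, 0], [0, 0, 0]], [[50.4, 53.7, 0], [0, 0, 0]], [[61.9, 53.4, 0], [0, 0, 0]], [[73.1, 50.8, 0], [0, 0, 0]], [[83.5, 45.9, 0], [0, 0, 0]]]
```

Request:
jog_arm(rows=[[[1.1,14.6,0],[0,0,0]],[[4.8,25.4,0],[0,0,0]],[[10.8,35.3,0],[0,0,0]],[[18.7,43.6,0],[0,0,0]],[[28.1,50.2,0],[0,0,0]],[[38.7,54.7,0],[0,0,0]],[[50.0,56.8,0],[0,0,0]],[[61.5,56.6,0],[0,0,0]],[[72.7,53.9,0],[0,0,0]],[[83.1,49.0,0],[0,0,0]]])

```text
time: 7.5
tool_pos: [464.2, 229.2, 144.4]
tcp_rot: [-180.0, 0.0, -180.0]
ft_force: [6.3, -5.1, -2.5]
finger_gap: 20.9
grip_force: 51.9
```

```bash
python3 st.py
```

```text
7.5 pos [464.2 229.2 144.4] ang 121.9 rad 55.2 F [ 6.3 -5.1 -2.5] tan(ccw+) -2.7 radial -7.6 gap 20.9
```

Request:
jog_arm(rows=[[[9.2,-7.0,0],[0,0,0]],[[16.7,-15.7,0],[0,0,0]],[[22.2,-25.7,0],[0,0,0]],[[25.5,-36.7,0],[0,0,0]],[[26.5,-48.2,0],[0,0,0]],[[25.1,-59.6,0],[0,0,0]],[[21.3,-70.5,0],[0,0,0]],[[15.3,-80.3,0],[0,0,0]],[[7.4,-88.7,0],[0,0,0]],[[-2.0,-95.2,0],[0,0,0]]])

```text
time: 8.5
tool_pos: [466.2, 135.0, 144.4]
tcp_rot: [179.9, -0.0, -180.0]
ft_force: [1.6, 8.2, -1.4]
finger_gap: 20.5
grip_force: 52.0
```

```bash
python3 st.py
```

```text
8.5 pos [466.2 135.  144.4] ang -119.8 rad 54.6 F [ 1.6  8.2 -1.4] tan(ccw+) -2.7 radial -7.9 gap 20.5
```

Request:
jog_arm(rows=[[[-10.6,-4.5,0],[0,0,0]],[[-21.9,-6.6,0],[0,0,0]],[[-33.4,-6.4,0],[0,0,0]],[[-44.6,-3.7,0],[0,0,0]],[[-55.0,1.2,0],[0,0,0]],[[-64.1,8.1,0],[0,0,0]],[[-71.7,16.8,0],[0,0,0]],[[-77.2,26.9,0],[0,0,0]],[[-80.5,37.9,0],[0,0,0]],[[-81.5,49.3,0],[0,0,0]]])

```text
time: 9.5
tool_pos: [548.9, 184.4, 144.3]
tcp_rot: [-180.0, 0.0, 180.0]
ft_force: [-4.4, -3.1, 4.1]
finger_gap: 20.4
grip_force: 52.5
```

```bash
python3 st.py
```

```text
9.5 pos [548.9 184.4 144.3] ang 2.0 rad 55.6 F [-4.4 -3.1  4.1] tan(ccw+) -2.9 radial -4.5 gap 20.4
```

One turn done, with the grip intact. Second turn.

Request:
jog_arm(rows=[[[1.4,11.4,0],[0,0,0]],[[5.2,22.3,0],[0,0,0]],[[11.2,32.1,0],[0,0,0]],[[19.0,40.5,0],[0,0,0]],[[28.5,47.0,0],[0,0,0]],[[39.1,51.5,0],[0,0,0]],[[50.4,53.7,0],[0,0,0]],[[61.9,53.4,0],[0,0,0]],[[73.1,50.8,0],[0,0,0]],[[83.5,45.9,0],[0,0,0]]])

```text
time: 10.5
tool_pos: [464.4, 229.4, 144.4]
tcp_rot: [180.0, 0.1, -180.0]
ft_force: [7.0, -6.5, -0.6]
finger_gap: 20.9
grip_force: 52.2
```

Request:
jog_arm(rows=[[[9.2,-7.0,0],[0,0,0]],[[16.7,-15.7,0],[0,0,0]],[[22.2,-25.7,0],[0,0,0]],[[25.5,-36.7,0],[0,0,0]],[[26.5,-48.2,0],[0,0,0]],[[25.1,-59.6,0],[0,0,0]],[[21.3,-70.5,0],[0,0,0]],[[15.3,-80.3,0],[0,0,0]],[[7.4,-88.7,0],[0,0,0]],[[-2.0,-95.2,0],[0,0,0]]])

```text
time: 11.5
tool_pos: [466.6, 134.8, 144.3]
tcp_rot: [179.9, -0.0, -180.0]
ft_force: [0.3, 6.6, 0.5]
finger_gap: 20.5
grip_force: 52.2
```

Request:
jog_arm(rows=[[[-10.6,-4.5,0],[0,0,0]],[[-21.9,-6.6,0],[0,0,0]],[[-33.4,-6.4,0],[0,0,0]],[[-44.6,-3.7,0],[0,0,0]],[[-55.0,1.2,0],[0,0,0]],[[-64.1,8.1,0],[0,0,0]],[[-71.7,16.8,0],[0,0,0]],[[-77.2,26.9,0],[0,0,0]],[[-80.5,37.0,0],[0,0,0]],[[-81.5,47.5,0],[0,0,0]]])

```text
time: 12.5
tool_pos: [548.9, 181.4, 144.3]
tcp_rot: [-179.9, -0.1, 180.0]
ft_force: [-5.7, -2.5, 6.8]
finger_gap: 20.6
grip_force: 52.8
```

Request:
jog_arm(rows=[[[0,0,0],[0,0,0]],[[0,0,0],[0,0,0]],[[0,0,0],[0,0,0]]])

```text
time: 12.8
tool_pos: [548.8, 181.8, 144.3]
tcp_rot: [180.0, 0.0, 180.0]
ft_force: [-1.4, 1.9, 4.4]
finger_gap: 20.7
grip_force: 52.7
```

```bash
python3 st.py
python3 - <<'E'
from h import *
p,d=r.snapshot("side");q=np.load("stop_p.npy")
f=lambda p:cv2.resize(p[160:240,180:280],(400,320),interpolation=cv2.INTER_CUBIC)
cv2.imwrite("pics/s5.png",cv2.hconcat([f(q),f(p)]))
E
python3 st.py
```

```text
12.8 pos [548.8 181.8 144.3] ang -0.6 rad 55.5 F [-1.4  1.9  4.4] tan(ccw+) 1.9 radial -1.4 gap 20.7
12.85 pos [548.8 181.7 144.3] ang -0.7 rad 55.5 F [-0.5  2.   2.8] tan(ccw+) 2.0 radial -0.6 gap 20.8
```

View pics/s5.png

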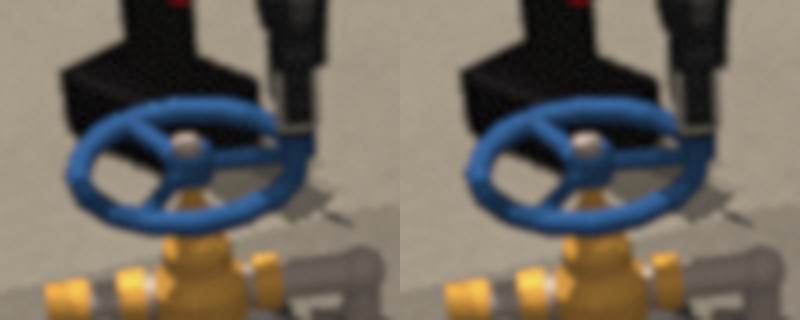

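The stop and present views match: same wheel outline and spokes, handle at (295,130) against (695,130). It reads about 1.8 mm short, so I'll nudge it.

Request:
jog_arm(rows=[[[0,0.9,0],[0,0,0]],[[0,1.8,0],[0,0,0]],[[0,1.8,0],[0,0,0]],[[0,1.8,0],[0,0,0]],[[0,1.8,0],[0,0,0]]])

```text
time: 13.35
tool_pos: [548.8, 183.4, 144.4]
tcp_rot: [-180.0, 0.0, 180.0]
ft_force: [2.1, -2.3, 3.4]
finger_gap: 20.7
grip_force: 52.7
```

```bash
python3 st.py
python3 - <<'E'
from h import *
p,d=r.snapshot("side");q=np.load("stop_p.npy");np.save("end_p.npy",p)
# wheel rotation cue: image shift of the wheel area near the handle
f=lambda p:np.float32(cv2.cvtColor(p,cv2.COLOR_BGR2GRAY)[150:205,238:270])
print(cv2.phaseCorrelate(f(q),f(p),cv2.createHanningWindow((32,55),cv2.CV_32F)))
E
python3 st.py
```

```text
13.35 pos [548.8 183.4 144.4] ang 1.0 rad 55.5 F [ 2.1 -2.3  3.4] tan(ccw+) -2.3 radial 2.0 gap 20.7
((-0.072807835722422, -0.32602560887746534), 0.9562343381345272)
13.4 pos [548.8 183.5 144.3] ang 1.1 rad 55.5 F [ 0.9 -2.1  2.3] tan(ccw+) -2.1 radial 0.9 gap 20.7
```

```bash
python3 -c "
from bench import r
print(r.hand_in())"
```

```text
the job is handed in; nothing more can be done
None
```

I turned the blue valve shut against its stop, then backed it off two full turns (within about 1° by the arm's measured position), and handed it in at 13.4 s with the gripper still holding the handle; the push against the stop briefly read 52 N at the wrist, and the hand-in returned no verdict.

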